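# Snap the speed knob onto the carousel turntable

### The arm

A 6-joint arm with a two-finger parallel gripper is mounted at the origin on the work surface. World frame = base frame: x ahead of the robot, y to its left, z up, the work surface at z = 0. Lengths are in mm, angles in rad, forces in N, time in s.
With the tool pointing down it reaches from about 275 to 750 mm from the base axis. Payload 10.2 kg.
Tool frame: the origin (TCP) lies at the very end of the fingers, on their centre line; the grasp point (between the pads) lies ctrl.grip_depth behind it (ctrl.grip_depth is the distance from the TCP to the grasp point, in mm); z points along the fingers, y is the direction in which the jaws open and shut (so a half turn about z gives the same grasp; the last joint's range is limited). The gripper opens to 85 mm and grips with 20 to 120 N. Pads are 22 mm wide; open, the fingers measure 114 mm over their backs; the gripper's body (76 mm by 85 mm) begins 54 mm behind the grasp point. The pads swing forward as they close: fully open they stand 13 mm farther back than shut.
Start: joints at [1.009, 0.313, 1.498, -0, 1.331, -0.223], TCP at [174.5, 495.158, 231.294] pointing down, gripper open.
Joint ranges: [-2.94, 2.94], [-0.97, 2.17], [0.19, 2.56], [-1.23, 4.37], [0.02, 3.11], [-2.88, 2.88]. Speed limits (rad/s): [2.39, 2.39, 3.01, 3.14, 3.14, 3.14].

### API

Orientations are given as a unit quaternion [w, x, y, z].
In Python, from rig import telemetry, eyes, ctrl, nets gives the robot as it stands. The module is installed in compiled form; this text tells all that it offers.
- The arm moves only by the tool drive_tool, never from a script. Its argument "series" is text: rows parted by semicolons, each of 7 numbers parted by spaces: the shift along the tool's x, y, z normalised to -1 to 1, where 1 is 0.12 m, then the turn, a rotation vector about the tool's x, y, z normalised to -1 to 1, where 1 is 0.5 rad, then the opening, from 0 (shut) to 1 (fully open). In form: tx ty tz wx wy wz hand; .... A call has 1 to 20 rows; each row is the pose to reach, as a shift and turn from the pose measured when the call began, along the tool's axes at that moment; what a row does not reach only later rows make up. A row lasts 1/10 s, in which the tool goes at most 50 mm and 8.59 degrees, less where a joint would pass 70% of its speed; a pose out of reach is approached as far as the arm can. A call with a number of a shift or a turn outside -1 to 1 is refused whole. A call with a gripper value outside its range is refused whole. The fingers move at their own pace and stop on an object; "newtons" is the grip in N (left out, the last holds). Time passes only in rows, so rows that repeat a pose let the fingers close. It gives the time, the measured TCP pose, the force and the opening at its end, in the units of the state.
- telemetry.sense(): the state, without advancing time (a new reading comes with each control period).
- eyes.capture(name): name is "scene" or "top" or "wrist"; returns a dict with "frame" (384x512x3 uint8, red, green, blue), "fx", "fy", "cx", "cy" (pixels), "view" (4x4, takes a point from world to camera coordinates). Camera axes: x right, y up, looking along -z (the intrinsics and any distortion apply to the point x, -y, -z); pixel columns grow to the right and rows downward; lengths in mm; the calibration is good to about 2 mm. A picture is of the moment at which its call begins. There is no depth.
- ctrl.finish_job(): hands the job in, once; it reports no verdict.
Trained networks look in a picture, given as the dict that the camera call returned (one of the last four; its "shot" number tells which), for a name from the list of things; names that differ only in an ending like _2 or _b are one class to them, and where a whole thing is asked for, a point or a joint stands for the part that bears it (a point fixed in the world has none). Each returns a list of dicts, best first, with "confidence" (0 to 1); they miss things now and then, are a little off and sometimes report something else, mostly with a low value. They report only what shows in the picture. A call takes as long as a camera call. They do not tell look-alikes from the thing itself.
- nets.spot_in(name, picture): "rect" ([left, top, right, bottom] in pixels, round what is visible of it).
The state is a dict: "time_s": time; "joints": joint angles; "dq": joint speeds; "tau": joint torques, N m; "eef_pos": TCP position; "ee_rot": TCP orientation; "force": force on the tool from outside, world axes, zero at the start; "wrist_torque": the same for the moment, N m; "grip_width": opening from 0.0 (shut) to 1.0 (fully open).
Only numpy, scipy, OpenCV 4.12 (cv2) and the standard library are available. Lean on these libraries where they do the work, as an engineer would, in place of code of your own. Each camera call takes 0.05 s, during which the arm holds its last target. There are 200 camera calls.

### The job

The carousel turntable has lost its speed knob. Take the red knob with the D-shaped bore, turn it so that its flat (white nib) matches the flat of the D-shaft (white line on the green deck), push it down onto the shaft until it snaps fully home, and let go. Leave the blue knob where it lies.

Things in the scene. Friction and masses are not known exactly. Their poses are not given: they have to be found in the camera images.
- red_knob: Knob to fit: loose red octagonal cup, 56 mm across flats, 30 high, 90 g, cup 48 wide inside. Its 10 mm brass floor has a D bore: radius 17 mm, flat 7.5 mm from the axis on the -x side, where a white nib sticks out 7 mm at the foot, 6 high. Origin on the axis at the underside, z up. Two faces look along +y and -y: good to grip, fingertips 8 mm above the underside.
- shaft_seat (a point): Foot of the upright steel D-shaft, on its axis, at the fixed green deck 36 mm above the counter: knob's origin when home, x axes alike. The flat faces -x; a white deck line lies there. Radius 13 mm, flat 3.5 mm from the axis (4 mm clearance, about 15 degrees), 27 mm high, plus a 10 mm cone tip. Carousel, radius 72, 170 mm above deck, stands 185 mm away at +y.
- catch (a joint): One of two like copper spring catches on the shaft's +y and -y sides, hinged 27 mm above the deck, spreading down and out to 20 mm from the axis. 0 rad: sprung out. The knob's floor coming down meets them about 18 mm above home; about 10 N pushes past, folding them in 0.2 rad; just before home they snap out again above the floor plate.
- blue_knob: Bystander, to be left alone: a blue knob of the same outside form and size as the red one, but with a 20 mm square bore. Origin on its axis at the underside.
Not all that is in view belongs to the job. Several things have the shape of the red_knob; the one meant has the colours described above.

How it is judged (in metres and radians):
At the end, for the whole second after the job is handed in: The red knob sits on the D-shaft, fully down on the deck (underside within 3.5 mm of the seat, within 8 mm of the shaft's axis, flats matched within 28 degrees, upright within 7 degrees), the catch has snapped back out above its floor plate (below 0.1 rad), and the knob is at rest and released (z of red_knob in the frame of shaft_seat below 0.0035 m and horizontal distance between red_knob and shaft_seat below 0.008 m and angle between the x axis of red_knob and the x axis of shaft_seat, either way round below 0.5 rad and angle between red_knob's own z axis and vertical below 0.12 rad and value of joint catch below 0.1 rad and linear speed of red_knob below 0.02 m/s); the robot touches nothing.
It fails at once if the blue knob is pushed or carried more than 30 mm from where it lay (distance of blue_knob from where it was at the start of the episode above 0.03 m).
It also fails if it takes over 38 s, if anything falls off the work surface, if the arm or the gripper's body presses on something with over 40 N, if the wrist force passes 120 N, or if a joint passes its speed limit or range.

## Working session

There is one attempt and no reset: what is moved stays moved. The work goes in short steps, Python scripts to look and compute and a tool call to move; the robot and the scene stay as the last step left them, time stands still between calls to the robot, and variables do not carry over. Pictures are saved under pics/ and viewed, about 8 in all and at most 12, crops included, and the job is handed in when it is done.

Besides the shell and the picture viewer there is one more tool, called after ">>>" by a JSON object that holds its "api" and its "payload", one argument or row to a line. drive_tool: Moves the arm, as the interface text tells. Scaled input: -1 to 1 covers 0.12 m each way for a shift and 0.5 rad each way for a turn. Its arguments: {"type":"object","properties":{"series":{"type":"string"},"newtons":{"type":"number"}},"required":["series"]}

```bash
mkdir -p pics && cat > h.py <<'E'
import numpy as np, cv2
from rig import telemetry, eyes, ctrl, nets
def save(p,name,box=None,scale=1):
    im=p["frame"][:,:,::-1]
    if box: im=im[box[1]:box[3],box[0]:box[2]]
    if scale!=1: im=cv2.resize(im,None,fx=scale,fy=scale,interpolation=cv2.INTER_CUBIC)
    cv2.imwrite("pics/"+name,im)
def ray(p,u,v):
    V=np.array(p["view"]);R=V[:3,:3];t=V[:3,3]
    d=np.array([(u-p["cx"])/p["fx"],-(v-p["cy"])/p["fy"],-1.])
    return -R.T@t, R.T@d
def onz(p,u,v,z):
    c,d=ray(p,u,v); return c+d*(z-c[2])/d[2]
def proj(p,X):
    V=np.array(p["view"]);c=V[:3,:3]@np.array(X)+V[:3,3]
    return p["cx"]+p["fx"]*c[0]/-c[2], p["cy"]+p["fy"]*-c[1]/-c[2]
E
python3 - <<'E'
from h import *
s=telemetry.sense();print(s)
print(ctrl.grip_depth)
a={}
for n in("top","scene"):
    p=eyes.capture(n);a[n]=p;print(n,{k:v for k,v in p.items() if k not in("frame",)})
    for t in("red_knob","catch","blue_knob","shaft_seat"):
        try: print(t,[(np.round(d["rect"]),round(d["confidence"],2)) for d in nets.spot_in(t,p)])
        except Exception as e: print(t,e)
im=np.hstack([a["top"]["frame"],a["scene"]["frame"]])[:,:,::-1]
cv2.imwrite("pics/a.png",cv2.resize(a["top"]["frame"][:,:,::-1],(768,576)));cv2.imwrite("pics/b.png",cv2.resize(a["scene"]["frame"][:,:,::-1],(768,576)))
E
```

```text
{'time_s': 0.0, 'joints': array([ 1.00859941e+00,  3.13440367e-01,  1.49842238e+00,  1.57713518e-05,
        1.33099062e+00, -2.23410435e-01]), 'dq': array([-0.00083845,  0.00017195,  0.00020263,  0.00057767,  0.00016544,
        0.00020151]), 'tau': array([-7.97931152e-04, -4.12266612e+01, -2.59741312e+01, -2.71092194e-04,
        4.17535906e-03, -3.32100376e-05]), 'eef_pos': array([174.35699844, 494.93816924, 230.74553545]), 'ee_rot': array([-2.48363279e-04,  1.68586124e-01,  9.85686726e-01, -5.79416198e-04]), 'force': array([-0.70091102, -0.19418644,  0.03327005]), 'wrist_torque': array([0.0085936 , 0.03182541, 0.05218396]), 'grip_width': 0.9956122301616125}
18.700000000000003
top {'fx': 398.74809883764686, 'fy': 398.74809883764686, 'cx': 251.35930813399466, 'cy': 182.8823026143779, 'view': array([[ 2.57864782e-03, -9.99903789e-01, -1.36294965e-02,
        -6.08935080e+01],
       [ 9.97991379e-01,  1.71052076e-03,  6.33267783e-02,
        -5.70487511e+02],
       [-6.32973720e-02, -1.37654175e-02,  9.97899773e-01,
        -8.39977366e+02],
       [ 0.00000000e+00,  0.00000000e+00
[... 441 characters left out ...]
9674197824, 'view': array([[-4.76355985e-01,  8.79131525e-01, -1.45854831e-02,
         3.37460835e+02],
       [-6.50944608e-01, -3.41464859e-01,  6.77991790e-01,
         2.96337613e+02],
       [ 5.91063527e-01,  3.32459789e-01,  7.34924756e-01,
        -1.26037417e+03],
       [ 0.00000000e+00,  0.00000000e+00,  0.00000000e+00,
         1.00000000e+00]]), 'shot': 2}
red_knob [(array([216., 206., 248., 240.]), 0.94), (array([118., 199., 152., 232.]), 0.7), (array([224., 171., 256., 198.]), 0.66), (array([175., 189., 201., 216.]), 0.61)]
catch []
blue_knob [(array([202., 146., 229., 175.]), 0.89)]
shaft_seat [(array([332., 165., 512., 290.]), 0.71), (array([172., 187., 202., 219.]), 0.53)]
```

View pics/a.png

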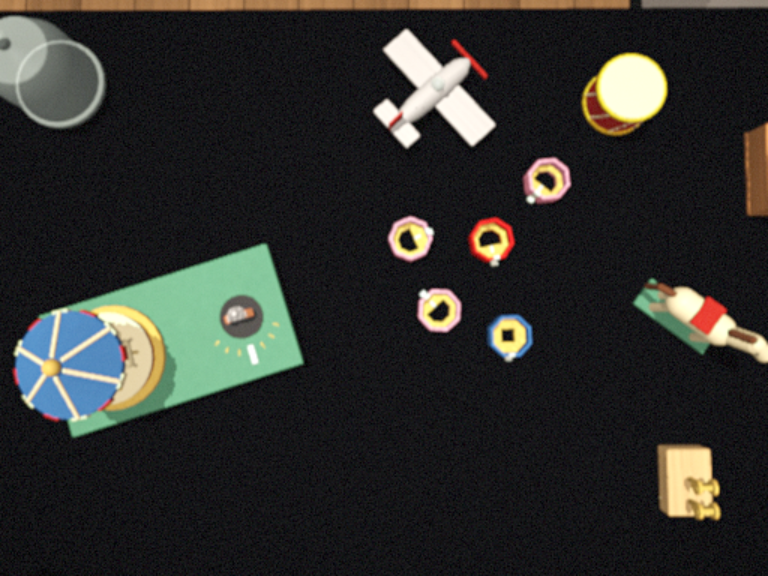

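View pics/b.png

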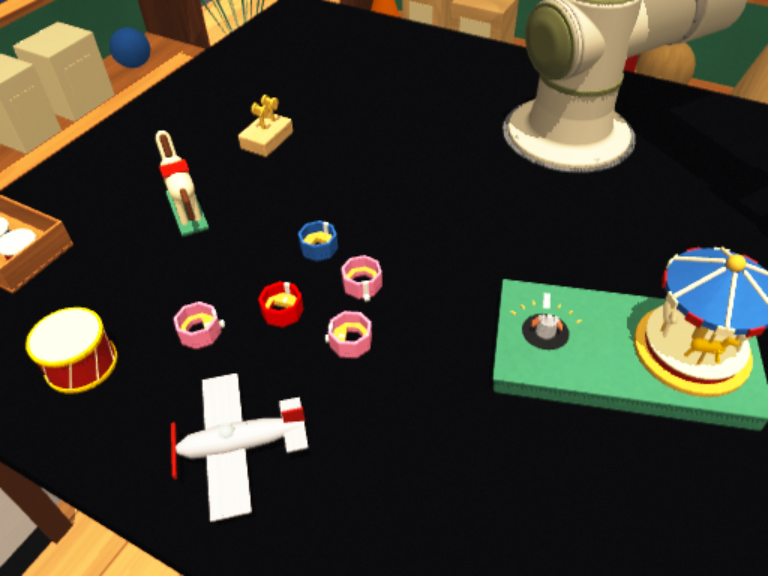

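Top picture (shown at 1.5x, so these are native pixels): the red knob is at about (328,160). Pink look-alikes are at (365,120), (273,159) and (293,207), and the blue knob is at (340,225). The shaft is at about (161,210), with the white line at (169,236). The red one matches the description, so I'll check it in a close crop.

```bash
python3 - <<'E'
from h import *
p=eyes.capture("top"); q=eyes.capture("scene")
def crop(p,b,s=8): return cv2.resize(p["frame"][b[1]:b[3],b[0]:b[2],::-1],None,fx=s,fy=s,interpolation=cv2.INTER_CUBIC)
b1=(304,136,352,184); b2=(136,192,184,248)
A=crop(p,b1);B=crop(p,b2,8)
C=np.zeros((448,768,3),np.uint8);C[:384,:384]=A;C[:,384:]=B
cv2.imwrite("pics/c.png",C)
hsv=cv2.cvtColor(p["frame"],cv2.COLOR_RGB2HSV)
def blob(m,b):
    mm=np.zeros(m.shape,bool);mm[b[1]:b[3],b[0]:b[2]]=m[b[1]:b[3],b[0]:b[2]]
    v,u=np.nonzero(mm);return u.mean(),v.mean(),len(u),u.min(),u.max(),v.min(),v.max()
H,S,V=[hsv[...,i].astype(int) for i in range(3)]
red=((H<6)|(H>172))&(S>150)&(V>80)
wh=(S<50)&(V>150)
r=blob(red,b1);n=blob(wh,b1);l=blob(wh,(136,226,184,248))
print("red",r,"nib",n,"line",l)
# convex hull of red minEnclosingCircle
m=np.zeros(red.shape,np.uint8);m[b1[1]:b1[3],b1[0]:b1[2]]=red[b1[1]:b1[3],b1[0]:b1[2]]
pts=cv2.findNonZero(m);print("rect",cv2.minEnclosingCircle(pts))
print("line@36",onz(p,l[0],l[1],36))
print("nib@3",onz(p,n[0],n[1],6),"red rim @30",onz(p,*cv2.minEnclosingCircle(pts)[0],30))
# blue
E
```

```text
red (np.float64(327.31636363636363), np.float64(158.04727272727274), 275, np.int64(312), np.int64(343), np.int64(144), np.int64(174)) nib (np.float64(329.27027027027026), np.float64(171.1081081081081), 37, np.int64(327), np.int64(332), np.int64(163), np.int64(176)) line (np.float64(168.03896103896105), np.float64(235.6103896103896), 77, np.int64(164), np.int64(172), np.int64(229), np.int64(242))
rect ((327.0, 159.5), 16.101341247558594)
line@36 [458.5641477  114.21368077  36.        ]
nib@3 [ 597.3487028  -229.18075164    6.        ] red rim @30 [ 619.83250321 -220.25354283   30.        ]
```

View pics/c.png

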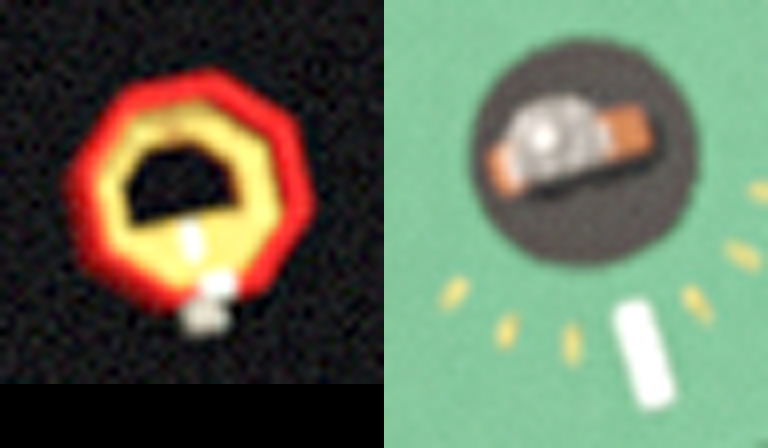

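```bash
cat >> h.py <<'E'
from scipy.spatial.transform import Rotation as Ro
def rot():
    q=telemetry.sense()["ee_rot"]; return Ro.from_quat([q[1],q[2],q[3],q[0]])
def plan(target,yaw=None):
    "yaw: wanted heading of tool y, deg (mod 180) -> normalised tool shift, turn"
    s=telemetry.sense();R=rot();M=R.as_matrix()
    sh=M.T@(np.array(target)-s["eef_pos"])/120
    print("pos",s["eef_pos"].round(1),"rpyz tool y heading",round(np.degrees(np.arctan2(M[1,1],M[0,1])),2),"t",s["time_s"])
    print("shift",sh.round(3))
    if yaw is not None:
        for y in (yaw,yaw+180):
            a=np.radians(y);Y=np.array([np.cos(a),np.sin(a),0]);Z=np.array([0,0,-1.]);X=np.cross(Y,Z)
            T=np.column_stack([X,Y,Z]);print("turn",((R.inv()*Ro.from_matrix(T)).as_rotvec()/0.5).round(3))
E
python3 - <<'E'
from h import *
p=eyes.capture("top")
k30=onz(p,327.75,159.5,30);a=onz(p,304+130/8,136+222/8,10);b=onz(p,304+240/8,136+205/8,10);nf=onz(p,329.9,175.75,5)
print("knob",k30,"flat dir",a-b,"nib",nf, "flatmid",(a+b)/2)
d=k30-nf;print("yaw by nib",np.degrees(np.arctan2(d[1],d[0])),"by flat",np.degrees(np.arctan2(-(a-b)[0],(a-b)[1])), "flat offs",np.linalg.norm(((a+b)/2-k30)[:2]))
s=onz(p,161,211,36);l=onz(p,168.5,236.4,36);tip=onz(p,136+(545-384)/8,192+138/8,73)
d=s-l;print("shaft",s,"tip",tip,"line",l,"yaw",np.degrees(np.arctan2(d[1],d[0])),np.linalg.norm(d))
for e in ((45,310),(265,245)): print(onz(p,e[0]/1.5,e[1]/1.5,36))
print(onz(p,340,225,20))
plan([300,300,260],99)
E
```

```text
knob [ 619.83394564 -221.84120829   30.        ] flat dir [-4.66891248 29.82647824  0.        ] nib [ 587.28835859 -230.6322186     5.        ] flatmid [ 615.32528329 -223.98545104   10.        ]
yaw by nib 15.115649088906482 by flat 8.896644929886218 flat offs 4.992575808574106
shaft [509.91008203 129.86670987  36.        ] tip [513.67599085 130.86076873  73.        ] line [456.92551722 113.21992707  36.        ] yaw 17.441766546442054 55.53809041019528
[518.30005535 407.67777922  36.        ]
[610.64684621  98.30717554  36.        ]
[ 481.14177862 -248.24794345   20.        ]
pos [174.5 495.2 231.3] rpyz tool y heading 70.59 t 0.65
shift [-1.527 -1.186 -0.239]
turn [ 0.     0.    -0.992]
turn [ 0.    -0.     5.291]
```

>>> {"api": "drive_tool", "payload": {
  "series": "-1 -0.78 -0.2 0 0 -0.95 1; -1 -0.78 -0.2 0 0 -0.95 1; -1 -0.78 -0.2 0 0 -0.95 1; -1 -0.78 -0.2 0 0 -0.95 1",
  "newtons": 60
}}

```text
time_s: 1.05
eef_pos: [257.8, 365.0, 255.9]
ee_rot: [0.001, -0.07, 0.998, 0.0]
force: [0.6, 0.0, -0.8]
grip_width: 1.001
```

```bash
python3 -c "
from h import *
plan([600,-222,160],100)"
```

```text
pos [257.8 365.  255.9] rpyz tool y heading 97.97 t 1.05
shift [-2.145 -5.24   0.801]
turn [ 0.     0.002 -0.071]
turn [ 3.000e-03 -0.000e+00  6.212e+00]
```

>>> {"api": "drive_tool", "payload": {
  "series": "-0.5 -1 0 0 0 0 1; -0.5 -1 0 0 0 0 1; -0.5 -1 0 0 0 0 1"
}}

```text
time_s: 1.35
eef_pos: [334.9, 252.4, 256.2]
ee_rot: [0.001, -0.069, 0.998, 0.0]
force: [0.4, 0.3, -0.6]
grip_width: 1.003
```

>>> {"api": "drive_tool", "payload": {
  "series": "-0.5 -1 0 0 0 0 1; -0.5 -1 0 0 0 0 1; -0.5 -1 0 0 0 0 1"
}}

```text
time_s: 1.65
eef_pos: [412.0, 139.4, 256.5]
ee_rot: [0.001, -0.068, 0.998, -0.0]
force: [-0.2, 1.2, -0.4]
grip_width: 1.001
```

>>> {"api": "drive_tool", "payload": {
  "series": "-0.5 -1 0 0 0 0 1; -0.5 -1 0 0 0 0 1; -0.5 -1 0 0 0 0 1"
}}

```text
time_s: 1.95
eef_pos: [488.9, 26.2, 256.7]
ee_rot: [0.001, -0.068, 0.998, -0.0]
force: [0.7, -0.1, 0.6]
grip_width: 1.0
```

>>> {"api": "drive_tool", "payload": {
  "series": "-0.5 -1 0.3 0 0 0 1; -0.5 -1 0.3 0 0 0 1; -0.5 -1 0.3 0 0 0 1"
}}

```text
time_s: 2.25
eef_pos: [565.5, -86.9, 220.1]
ee_rot: [0.001, -0.067, 0.998, -0.0]
force: [1.0, -0.1, 0.2]
grip_width: 1.0
```

```bash
python3 -c "
from h import *
plan([590,-222,180],100)"
```

```text
pos [565.5 -86.9 220.1] rpyz tool y heading 97.69 t 2.25
shift [-0.051 -1.143  0.335]
turn [-0.001  0.005 -0.08 ]
turn [7.000e-03 2.000e-03 6.203e+00]
```

>>> {"api": "drive_tool", "payload": {
  "series": "-0.1 -1 0.33 0 0 -0.08 1; -0.1 -1 0.33 0 0 -0.08 1; -0.1 -1 0.33 0 0 -0.08 1; -0.1 -1 0.33 0 0 -0.08 1"
}}

```text
time_s: 2.65
eef_pos: [593.0, -207.5, 178.2]
ee_rot: [-0.0, -0.085, 0.996, 0.0]
force: [0.4, 0.3, 0.1]
grip_width: 0.997
```

```bash
python3 - <<'E'
from h import *
p=eyes.capture("wrist");save(p,"d.png",None,1.5)
print([(np.round(d["rect"]),round(d["confidence"],2)) for d in nets.spot_in("red_knob",p)])
print(proj(p,[620,-222,30]),ray(p,256,192))
plan([620,-222,180],100)
np.savez("w1",view=p["view"],k=[p["fx"],p["fy"],p["cx"],p["cy"]])
E
```

```text
[(array([310., 186., 379., 251.]), 0.82), (array([123., 231., 177., 285.]), 0.82), (array([205., 166., 266., 228.]), 0.73)]
(np.float64(238.4037915060381), np.float64(202.75773596421345)) (array([ 519.07528438, -220.65356489,  320.29019859]), array([ 0.28718442,  0.0456642 , -0.95680816]))
pos [ 593.4 -204.3  180.2] rpyz tool y heading 99.94 t 2.75
shift [-0.193 -0.183  0.002]
turn [-0.     0.004 -0.002]
turn [6.000e-03 0.000e+00 6.281e+00]
```

View pics/d.png

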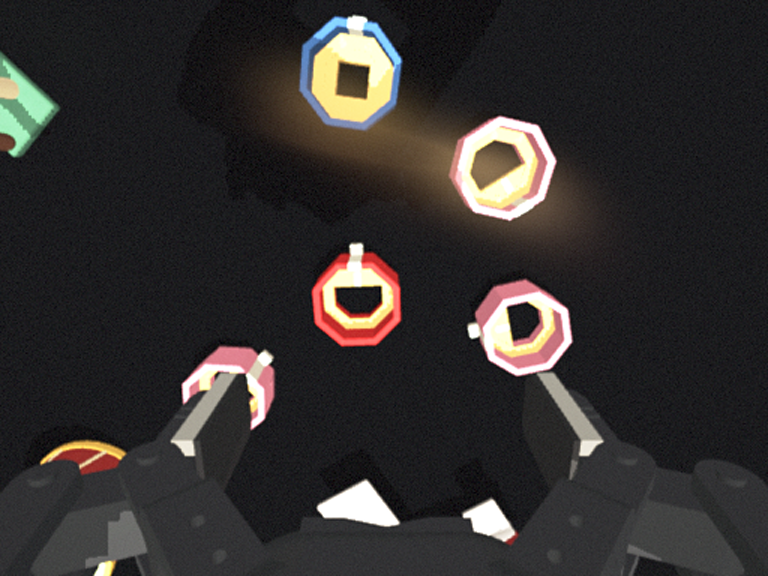

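Wrist view (1.5x display): the red knob's rim centre is at about (357,304), i.e. native (238,203), which agrees with the top-camera position to about a pixel. The nib is at (356,250), and the flat runs horizontally at y≈288. The blue and pink knobs are clear of the jaws.

```bash
python3 - <<'E'
from h import *
z=np.load("w1.npz");k=z["k"];p=dict(view=z["view"],fx=k[0],fy=k[1],cx=k[2],cy=k[3])
a=onz(p,333/1.5,288/1.5,10);b=onz(p,383/1.5,288/1.5,10);print((b-a))
d=(b-a) ;print("yaw",np.degrees(np.arctan2(d[0],-d[1])), np.degrees(np.arctan2(d[1],d[0])))
n=onz(p,356/1.5,247/1.5,6);c=onz(p,357.5/1.5,304/1.5,30);print(c,n,np.degrees(np.arctan2(c[1]-n[1],c[0]-n[0])))
plan([620,-222,60],100)
E
```

```text
[-5.8127252 34.1430136  0.       ]
yaw -170.33823402837405 99.66176597162597
[ 619.91815526 -222.08246408   30.        ] [ 587.75170339 -229.40048097    6.        ] 12.816900140476166
pos [ 593.4 -204.3  180.2] rpyz tool y heading 99.94 t 2.75
shift [-0.191 -0.183  1.002]
turn [-0.     0.004 -0.002]
turn [6.000e-03 0.000e+00 6.281e+00]
```

>>> {"api": "drive_tool", "payload": {
  "series": "-0.19 -0.18 0 0 0 0 1; -0.19 -0.18 0.4 0 0 0 1; -0.19 -0.18 0.8 0 0 0 1; -0.19 -0.18 1 0 0 0 1; -0.19 -0.18 1 0 0 0 1"
}}

```text
time_s: 3.25
eef_pos: [618.4, -219.4, 57.4]
ee_rot: [-0.002, -0.087, 0.996, 0.002]
force: [0.2, 0.6, -0.1]
grip_width: 0.999
```

```bash
python3 -c "
from h import *
plan([620,-222,7],100)"
```

```text
pos [ 618.4 -219.4   57.4] rpyz tool y heading 100.02 t 3.25
shift [-0.01  -0.025  0.42 ]
turn [ 0.008 -0.005  0.001]
turn [ 0.008  0.013 -6.282]
```

>>> {"api": "drive_tool", "payload": {
  "series": "-0.01 -0.02 0.25 0.008 0 0 1; -0.01 -0.02 0.42 0.008 0 0 1; -0.01 -0.02 0.42 0.008 0 0 1; -0.01 -0.02 0.42 0.008 0 0 1"
}}

```text
time_s: 3.65
eef_pos: [621.0, -221.3, 9.5]
ee_rot: [-0.0, -0.088, 0.996, -0.001]
force: [0.7, -0.2, 0.5]
grip_width: 1.001
```

>>> {"api": "drive_tool", "payload": {
  "series": "0 0 0 0 0 0 0.4; 0 0 0 0 0 0 0.4; 0 0 0 0 0 0 0.4; 0 0 0 0 0 0 0.4; 0 0 0 0 0 0 0.4; 0 0 0 0 0 0 0.4; 0 0 0 0 0 0 0.4; 0 0 0 0 0 0 0.4",
  "newtons": 50
}}

```text
time_s: 4.45
eef_pos: [622.1, -221.8, 11.9]
ee_rot: [0.001, -0.088, 0.996, -0.002]
force: [-0.6, 1.7, 9.0]
grip_width: 0.643
```

>>> {"api": "drive_tool", "payload": {
  "series": "0 0 -0.3 0 0 0 0.4; 0 0 -0.6 0 0 0 0.4; 0 0 -0.9 0 0 0 0.4; 0 0 -1 0 0 0 0.4; 0 0 -1 0 0 0 0.4"
}}

```text
time_s: 4.95
eef_pos: [622.3, -221.6, 133.8]
ee_rot: [0.003, -0.088, 0.996, -0.003]
force: [-0.3, 0.3, -1.5]
grip_width: 0.643
```

```bash
python3 - <<'E'
from h import *
p=eyes.capture("wrist");save(p,"e.png",None,1.5)
plan([510,130,160],107.2)
s=telemetry.sense();print(s["force"],s["grip_width"])
for dz in(-10,-5,0,5):
  c=s["eef_pos"]+[0,0,dz];print(dz,proj(p,c+[0,0,22]))
np.savez("w2",view=p["view"],k=[p["fx"],p["fy"],p["cx"],p["cy"]],e=s["eef_pos"])
E
```

```text
pos [ 621.5 -221.2  131.6] rpyz tool y heading 100.08 t 5.0
shift [ 0.402  3.043 -0.25 ]
turn [-0.008  0.004 -0.249]
turn [0.007 0.012 6.035]
[ 0.26837574  0.22556076 -1.21180465] 0.6421113350039901
-10 (np.float64(259.05716403385844), np.float64(260.9085744335124))
-5 (np.float64(259.04928211700684), np.float64(266.41134274475553))
0 (np.float64(259.04085867422845), np.float64(272.29217793564703))
5 (np.float64(259.0318359119875), np.float64(278.5914286222583))
```

View pics/e.png

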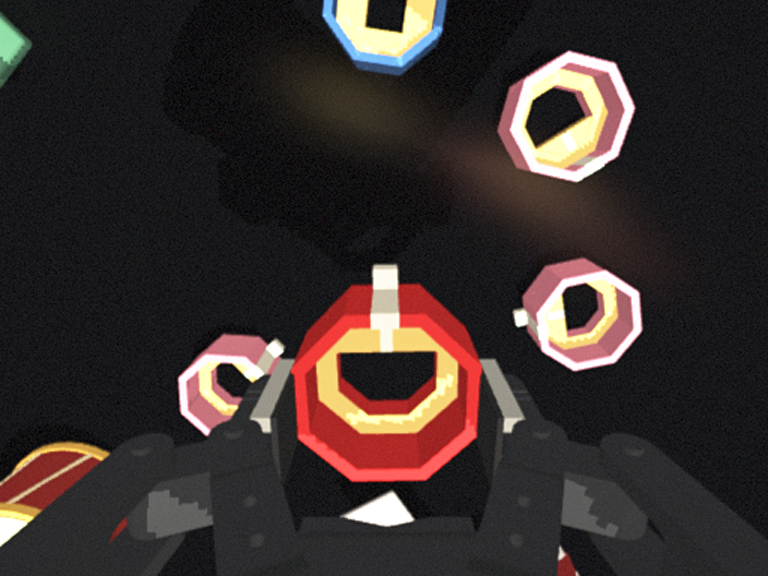

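Wrist view: the red knob is held square between the pads. The flat is horizontal at y≈352 with the nib toward the camera, and the rim centre (388,403) fits the tool's centre line.

>>> {"api": "drive_tool", "payload": {
  "series": "0.13 1 -0.25 0 0 0 0.4; 0.13 1 -0.25 0 0 0 0.4; 0.13 1 -0.25 0 0 0 0.4"
}}

```text
time_s: 5.3
eef_pos: [583.4, -102.5, 159.6]
ee_rot: [-0.0, -0.089, 0.996, -0.001]
force: [0.2, -0.4, -0.4]
grip_width: 0.639
```

>>> {"api": "drive_tool", "payload": {
  "series": "0.13 1 0 0 0 0 0.4; 0.13 1 0 0 0 0 0.4; 0.13 1 0 0 0 0 0.4"
}}

```text
time_s: 5.6
eef_pos: [544.5, 16.2, 157.2]
ee_rot: [-0.002, -0.09, 0.996, 0.0]
force: [1.0, -0.6, -1.9]
grip_width: 0.64
```

```bash
python3 -c "
from h import *
plan([510,130,150],107)"
```

```text
pos [544.5  16.2 157.2] rpyz tool y heading 100.29 t 5.6
shift [0.113 0.984 0.061]
turn [ 0.002 -0.009 -0.234]
turn [-1.400e-02 -3.000e-03  6.049e+00]
```

>>> {"api": "drive_tool", "payload": {
  "series": "0.11 0.98 0.06 0 -0.01 -0.23 0.4; 0.11 0.98 0.06 0 -0.01 -0.23 0.4; 0.11 0.98 0.06 0 -0.01 -0.23 0.4; 0.11 0.98 0.06 0 -0.01 -0.23 0.4"
}}

```text
time_s: 6.0
eef_pos: [508.5, 132.0, 148.0]
ee_rot: [-0.002, -0.149, 0.989, 0.001]
force: [-0.0, -1.1, -1.2]
grip_width: 0.642
```

```bash
python3 - <<'E'
from h import *
p=eyes.capture("wrist");save(p,"f.png",None,1.5)
plan([510,130,100],107)
for X in ([510,130,36],[510,130,73],[457,113.2,36]): print(np.array(proj(p,X))*1.5)
s=telemetry.sense()
np.savez("w3",view=p["view"],k=[p["fx"],p["fy"],p["cx"],p["cy"]],e=s["eef_pos"])
E
```

```text
pos [509.4 130.4 148.4] rpyz tool y heading 107.01 t 6.05
shift [-0.005 -0.006  0.403]
turn [ 0.003 -0.006  0.001]
turn [ 9.000e-03  5.000e-03 -6.283e+00]
[381.97026209 286.56587953]
[381.55368326 307.99767502]
[380.65329388 186.44591698]
```

View pics/f.png

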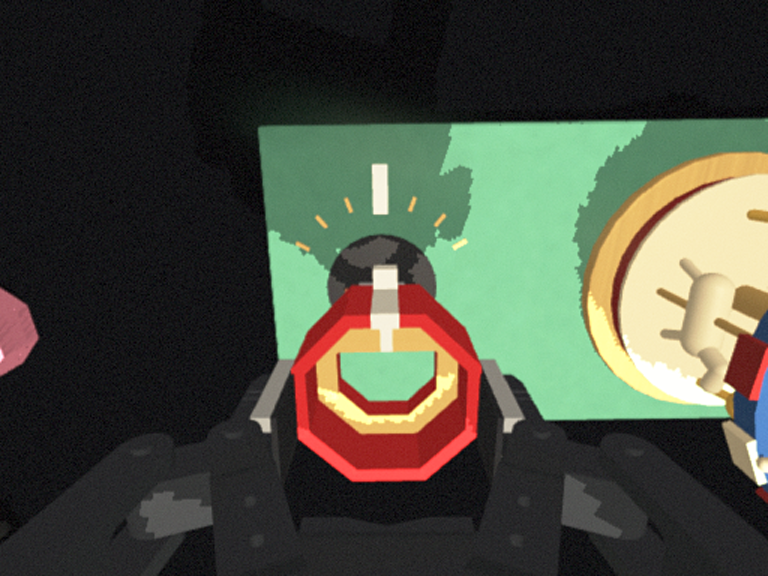

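Wrist view: the deck disc centre is at about (382,287) and the line at (380,189), both within about 2 px of the projected seat and line. The nib (385,280) points along the line.

>>> {"api": "drive_tool", "payload": {
  "series": "0 0 0.2 0 0 0 0.4; 0 0 0.4 0 0 0 0.4; 0 0 0.5 0 0 0 0.4; 0 0 0.6 0 0 0 0.4; 0 0 0.63 0 0 0 0.4; 0 0 0.63 0 0 0 0.4"
}}

```text
time_s: 6.65
eef_pos: [509.3, 130.2, 72.7]
ee_rot: [-0.002, -0.148, 0.989, 0.001]
force: [0.1, -0.1, -1.2]
grip_width: 0.638
```

```bash
python3 - <<'E'
from h import *
p=eyes.capture("wrist");save(p,"g.png",(150,130,406,384),3)
plan([510,130,46],107);print(telemetry.sense()["force"])
E
```

```text
pos [509.5 130.3  73.3] rpyz tool y heading 107.0 t 6.7
shift [-0.003 -0.004  0.227]
turn [ 0.003 -0.004  0.   ]
turn [ 6.000e-03  5.000e-03 -6.283e+00]
[-0.31331576  0.32821139 -0.77417311]
```

View pics/g.png

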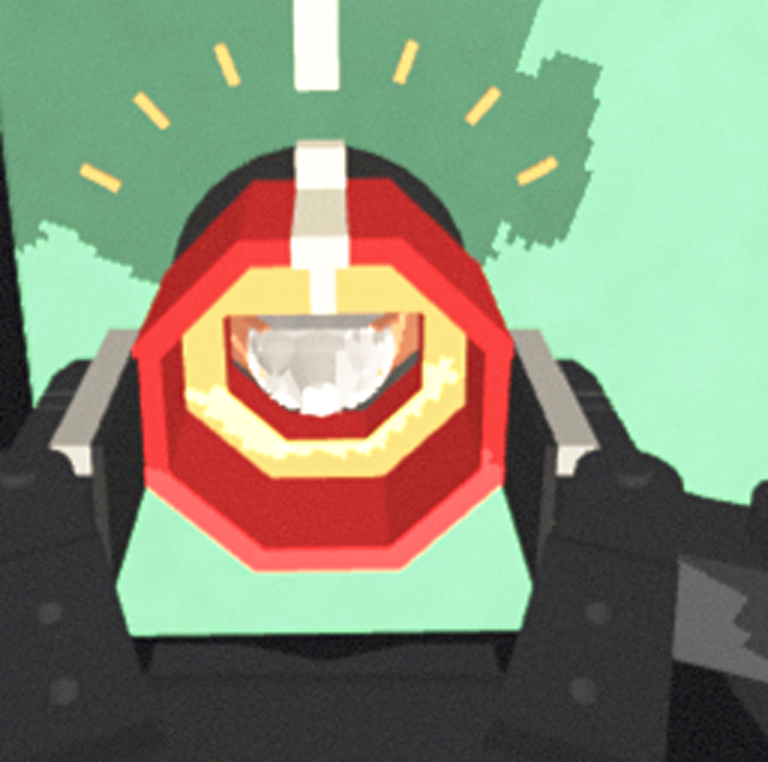

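The shaft tip is centred in the bore, flats are parallel, and there is no contact force. I'll push it down.

>>> {"api": "drive_tool", "payload": {
  "series": "0 0 0.04 0 0 0 0.4; 0 0 0.08 0 0 0 0.4; 0 0 0.12 0 0 0 0.4; 0 0 0.16 0 0 0 0.4; 0 0 0.2 0 0 0 0.4; 0 0 0.23 0 0 0 0.4; 0 0 0.25 0 0 0 0.4; 0 0 0.25 0 0 0 0.4",
  "newtons": 70
}}

```text
time_s: 7.5
eef_pos: [509.9, 130.3, 47.9]
ee_rot: [-0.0, -0.148, 0.989, -0.0]
force: [-21.4, -3.6, 56.1]
grip_width: 0.634
```

```bash
python3 - <<'E'
from h import *
p=eyes.capture("wrist");q=eyes.capture("scene")
A=cv2.resize(p["frame"][150:350,160:360,::-1],(400,400),interpolation=cv2.INTER_CUBIC)
B=cv2.resize(q["frame"][170:270,320:420,::-1],(400,400),interpolation=cv2.INTER_CUBIC)
cv2.imwrite("pics/i.png",np.hstack([A,B]))
plan([510,130,46],107);print(telemetry.sense()["force"])
E
```

```text
pos [509.9 130.4  47.9] rpyz tool y heading 107.06 t 7.6
shift [-0.    -0.003  0.016]
turn [ 0.    -0.001  0.002]
turn [ 1.000e-03  0.000e+00 -6.281e+00]
[-21.83455928  -2.51147175  56.21981604]
```

View pics/i.png

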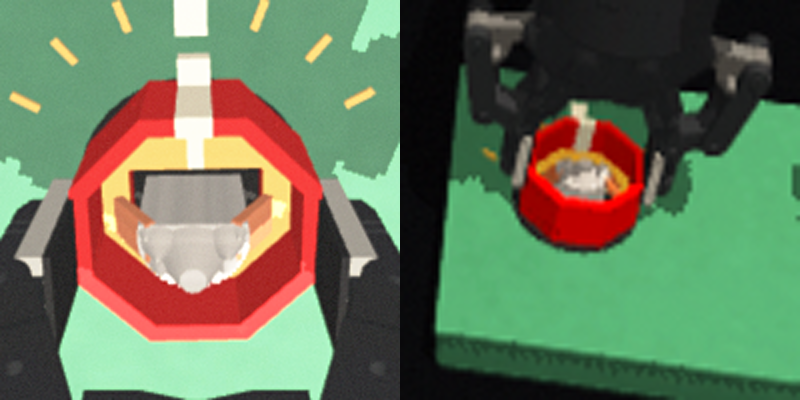

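The knob appears home: both copper catches are spread above the brass floor, and the TCP is at 47.9, where I expected it. I'll relax the push, then release and rise.

>>> {"api": "drive_tool", "payload": {
  "series": "0 0 0 0 0 0 0.4; 0 0 0 0 0 0 0.4; 0 0 0 0 0 0 0.4"
}}

```text
time_s: 7.9
eef_pos: [509.8, 130.5, 48.2]
ee_rot: [-0.0, -0.148, 0.989, 0.0]
force: [-3.9, 0.7, 12.2]
grip_width: 0.635
```

>>> {"api": "drive_tool", "payload": {
  "series": "0 0 0 0 0 0 1; 0 0 0 0 0 0 1; 0 0 0 0 0 0 1; 0 0 0 0 0 0 1; 0 0 0 0 0 0 1; 0 0 0 0 0 0 1; 0 0 -0.2 0 0 0 1; 0 0 -0.5 0 0 0 1; 0 0 -0.9 0 0 0 1; 0 0 -1 0 0 0 1; 0 0 -1 0 0 0 1"
}}

```text
time_s: 9.0
eef_pos: [510.7, 130.5, 169.8]
ee_rot: [0.002, -0.148, 0.989, -0.0]
force: [0.2, -0.5, -1.3]
grip_width: 0.999
```

```bash
python3 - <<'E'
from h import *
p=eyes.capture("wrist");q=eyes.capture("scene")
A=cv2.resize(p["frame"][130:330,160:360,::-1],(400,400),interpolation=cv2.INTER_CUBIC)
B=cv2.resize(q["frame"][170:270,320:420,::-1],(400,400),interpolation=cv2.INTER_CUBIC)
cv2.imwrite("pics/j.png",np.hstack([A,B]))
plan([510,130,46],107);print(telemetry.sense()["force"])
for z in(66,69,84): print(z,[np.round((np.array(proj(p,np.array([510,130,z])+r))-[160,130])*2) for r in ([8.3,-27,0],[-8.3,27,0],[-28.9,-9,0],[28.9,9,0])][:4])
for z in (66,72,84): print("scene",z,(np.array(proj(q,[510,130,z]))-[320,170])*4)
E
```

```text
pos [509.3 130.4 166.8] rpyz tool y heading 107.06 t 9.1
shift [-0.007 -0.006  1.007]
turn [ 0.001 -0.005  0.002]
turn [ 7.000e-03  2.000e-03 -6.281e+00]
[ 0.29569435  0.26847143 -1.29561683]
66 [array([126., 122.]), array([264., 122.]), array([195.,  49.]), array([195., 190.])]
69 [array([126., 124.]), array([264., 124.]), array([195.,  51.]), array([195., 193.])]
84 [array([121., 136.]), array([269., 136.]), array([195.,  58.]), array([195., 208.])]
scene 66 [185.45277271 159.4955527 ]
scene 72 [187.4571177  151.45496301]
scene 84 [191.52790474 135.12467634]
```

View pics/j.png

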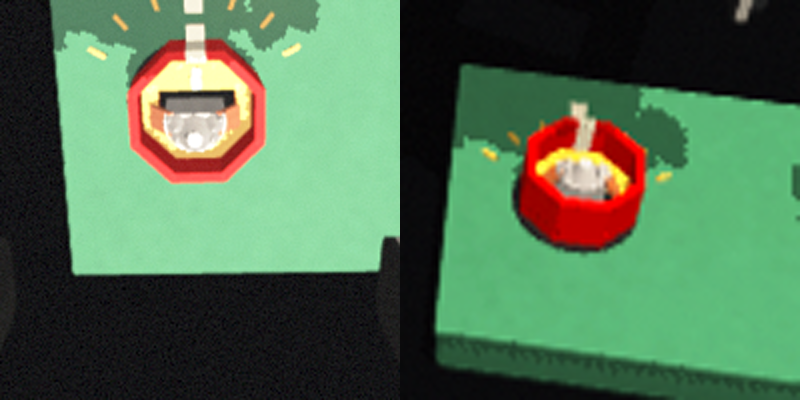

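The rim is where a fully seated knob should be: in the scene view its centre is at (185,158), against (185,159) predicted for z = 66 mm. Its wrist-view width is 137 px, against 138 predicted. The catches lie spread over the floor, and the gripper is clear.

```bash
python3 -c "
from h import *
print(ctrl.finish_job())"
```

```text
the job is handed in; nothing more can be done
None
```

I fitted the red D-bore knob on the D-shaft, pushed it fully down, let go, and handed the job in at about 9 s of the 38 s allowed. The hand-in gives no verdict, so what follows is from my own checks.

- **Seating:** the rim in the last scene view is within about 2 px (at 4x) of where a fully seated knob should be, and the wrist-view width agrees (137 px against 138 predicted).
- **Catches:** both copper catches are spread out above the brass floor. I judged this by eye; the joint angle itself was not measured.
- **Alignment:** the nib lies along the white deck line, within a couple of degrees by eye.
- **Release:** the gripper is open about 120 mm above, and the force reads about zero.
- **Blue knob:** I never went near it, and did not measure it again afterwards.

**Off from plan:**
- In the wrist view the knob sits about 3 mm toward -x of the estimated shaft axis. That is inside the bore clearance and the 8 mm limit.
- At the end of the push the wrist force reached about 56 N vertical and 21 N sideways, under the 120 N limit. I relaxed it to about 12 N before opening the fingers.

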